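Push the shaft carrier under the sprung flap

TASK

Press the wide plate beside the measuring nest down with one fingertip to lift its sprung flap, and keep it held open while the other fingertip pushes the shaft carrier along the lane, under the flap and fully home against the end stop. Then let go and move clear so that the flap springs shut behind the carrier. Only slide the carrier, never lift it, and leave the other things where they are.

Things in the scene. Friction and masses are not known exactly. Their poses are not given: they have to be found in the camera images.
- nest: Measuring nest fixed to the bench. Origin: on the bench surface, mid-width of its lane, under the flap's front edge. x runs along the lane in the pushing direction (away from the robot, within 0.3 rad), y to the left, z up; mm below are in this frame. Lane 66 wide (y -33 to 33), from x = -150, floor at z = 14. Left wall y 33 to 41, top z = 44. Right rail y -42 to -33, top z = 22.
- stop_face (a point): Middle of the end stop's face, which crosses the lane: x = 68, y = 0, z = 29 in the nest's frame; the stop's top is at z = 44. Behind it a rear deck 14 mm high runs to x = 135.
- flap (a joint): Sprung flap's angle, rad: 0 shut, grows to its limit of 1.29 as it opens. One rigid aluminium piece 3 mm thick on a 9 mm hinge rod along the lane (nest frame y = 37, z = 50): to the right a leaf with a lip over the lane, to the left a press plate; pressing the plate down lifts leaf and lip. The carrier passes from about 0.6 rad. A spring (0.07 N m shut, 0.2 fully open: 2 to 6 N on the plate) shuts it.
- press_plate (a point): Middle of the press plate's upper face; moves with the flap (shut: x = -60, y = 65, z = 62 mm in the nest's frame). The plate is flat, 170 mm along the lane (x -145 to 25) by 56 mm across; shut, it rises outward at 20 degrees from y = 39 at the hinge to y = 91, z = 71 at its outer edge. Below it is free space down to the bench.
- flap_lip (a point): Middle of the lip's lower edge; moves with the flap (shut: x = 1.5, y = 13, z = 24 mm in the nest's frame, 10 above the lane floor). The lip hangs from the leaf's front edge (x 0 to 3, y 6 to 20) and bars the carrier; the leaf behind it covers x 0 to 70, y 6 to 36. A finger lying wholly at y below -4 clears lip and leaf at any opening.
- carrier_mid (a point): Centre of the shaft carrier: black plastic block with three short steel shaft pieces in its top, 60 mm along the lane, 62 wide, 22 high, 0.2 to 0.4 kg. It stands loose in the lane in front of the flap, its axes along the nest's; this point is 11 mm above the lane floor, 30 mm from the front and rear faces. Home at the stop it is at x = 38 in the nest's frame, its rear face 5 mm behind the lip.
- collar: Bystander, loose: steel collar (ring), 36 mm outside, 18 mm hole, 16 mm high, lying flat on the nest's rear deck behind the end stop. Origin at the centre of its underside.
- roller: Bystander, loose: white plastic roller disc with a hub, 60 mm across, 26 mm high, lying on the bench to the right of the nest. Origin at the centre of its underside.
- slug: Bystander, loose: upright steel slug, 26 mm across, 45 mm high, standing on the bench to the right of the nest. Origin at the centre of its underside.
- driver: Bystander, loose: screwdriver lying on the bench, far to the right.
- adhesive: Bystander, loose: grey capped bottle, 52 mm across, 120 mm high, far to the right. Origin at the centre of its underside.
- cup: Bystander, loose: white cup, 72 mm across, 90 mm high, far to the left. Origin at the centre of its underside.
- ferrules: Bystander, loose: small grey open tray, 100 x 80 x 40 mm, far to the left. Origin at the centre of its underside.
Things that resemble listed ones, but are neither listed nor needed, are in the scene too. Of the things like the part that bears carrier_mid, leave any that is blue, pink or yellow; of the rest the larger one is meant.

How it is judged (in metres and radians):
On the way, in this order (a step that is already met when the one before it is completed fails the run):
1. a finger holds the flap open, the carrier still in front of it (value of joint flap above 0.45 rad and contact force between the fingers and flap above 0.2 N and x of carrier_mid in the frame of nest below -0.032 m), for 0.1 s.
2. the carrier's front passes under the flap, pushed by one finger while a finger holds the flap open (value of joint flap above 0.45 rad and contact force between the fingers and flap above 0.2 N and contact force between the fingers and carrier above 0.1 N and x of carrier_mid in the frame of nest above -0.02 m), for 0.1 s.
At the end, for the whole second after the job is handed in: the carrier lies flat on the lane floor, within 4 mm of the end stop and within the lane's width, at rest, and the flap is shut behind it (under 0.06 rad) (x of carrier_mid in the frame of nest between 0.034 and 0.041 m and y of carrier_mid in the frame of nest between -0.005 and 0.005 m and height (world z) of carrier_mid below 0.029 m and angle between carrier_mid's own z axis and vertical below 0.08 rad and value of joint flap below 0.06 rad and linear speed of carrier below 0.01 m/s); the robot touches nothing.
It fails at once if the carrier is lifted or tipped (more than 12 mm up or 0.3 rad) (height (world z) of carrier_mid above 0.037 m or angle between carrier_mid's own z axis and vertical above 0.3 rad).
It fails at once if a bystander is moved more than 25 mm (distance of any of collar, roller, slug, driver, adhesive, cup, ferrules from where it was at the start of the episode above 0.025 m).
It also fails if it takes over 35 s, if anything falls off the work surface, if the arm or the gripper's body presses on something with over 40 N, if the wrist force passes 120 N, or if a joint passes its speed limit or range.

ROBOT

A 6-joint arm with a two-finger parallel gripper is mounted at the origin on the work surface. World frame = base frame: x ahead of the robot, y to its left, z up, the work surface at z = 0. Lengths are in mm, angles in rad, forces in N, time in s.
With the tool pointing down it reaches from about 350 to 875 mm from the base axis. Payload 4.2 kg.
Tool frame: the origin (TCP) lies midway between the tips of the shut fingers; the grasp point (between the pads) lies 19 mm behind it; z points along the fingers, y is the direction in which the jaws open and shut (so a half turn about z gives the same grasp; the last joint's range is limited). The gripper opens to 85 mm and grips with 20 to 120 N. Pads are 22 mm wide; open, the fingers measure 114 mm over their backs; the gripper's body (76 mm by 85 mm) begins 54 mm behind the grasp point. The pads swing forward as they close: fully open they stand 13 mm farther back than shut.
Start: joints at [-0.925, 0.385, 0.008, 0, -1.194, -0.259], TCP at [235.78, -578.798, 231.312] pointing down, gripper open.
Joint ranges: [-3.14, 3.14], [-1.21, 2.06], [-1.07, 1.41], [-3.16, 2.05], [-2.99, -0.16], [-3.1, 3.1]. Speed limits (rad/s): [2.79, 2.79, 3.14, 3.14, 3.14, 3.14].

INTERFACE

Orientations are given as a unit quaternion [x, y, z, w].
In Python, from bench import arm gives the robot as it stands. The module is installed in compiled form; this text tells all that it offers.
- The arm moves only by the tool drive_tool, never from a script. Its argument "moves" is a list that holds one entry, the list of rows, each a list of 7 numbers: the opening, from 0 (shut) to 1 (fully open), then the shift along the tool's x, y, z in m, then the turn, a rotation vector about the tool's x, y, z in rad. In form: [[[hand, dx, dy, dz, wx, wy, wz], ...]]. A call has 1 to 20 rows; each row shifts and turns the pose as measured when the row begins, along the tool's axes as they then stand; what a row does not reach is not made up. A row lasts 1/10 s, in which the tool goes at most 50 mm and 8.59 degrees, less where a joint would pass 70% of its speed; a pose out of reach is approached as far as the arm can. A call with a gripper value outside its range is refused whole. The fingers move at their own pace and stop on an object; the grip force is fixed at half the most. Time passes only in rows, so rows that do not move let the fingers close. It gives the time, the measured TCP pose, the force and the opening at its end, in the units of the state.
- arm.read_state(): the state, without advancing time (a new reading comes with each control period).
- arm.get_image(name): name is "side" or "top"; returns (picture, depth): 384x512x3 uint8, red, green, blue; 384x512 float32, mm along the optical axis (not along the pixel's ray), 0 where there is no reading.
- arm.camera_params(name): a dict with "fov_y" (degrees; the focal length in pixels is half the picture's height over the tangent of half this angle, whatever the lens; pixels are square), "cx", "cy" (the principal point, pixels), "world_from_camera" (4x4, takes a point from camera to world coordinates). Camera axes: x right, y down, z forward; pixel columns grow to the right and rows downward; lengths in mm; the calibration is good to about 2 mm. A picture is of the moment at which its call begins. camera_params takes no time and is no camera call.
- arm.job_done(): hands the job in, once; it reports no verdict.
The state is a dict: "clock": time; "joints": joint angles; "joint_vel": joint speeds; "joint_efforts": joint torques, N m; "position": TCP position; "ee_rot": TCP orientation; "contact_force": force on the tool from outside, world axes, zero at the start; "wrist_torque": the same for the moment, N m; "gripper_width": finger opening in mm.
Only numpy, scipy, OpenCV 4.12 (cv2) and the standard library are available. Lean on these libraries where they do the work, as an engineer would, in place of code of your own. Each camera call takes 0.05 s, during which the arm holds its last target.

## Working session

There is one attempt and no reset: what is moved stays moved. The work goes in short steps, Python scripts to look and compute and a tool call to move; the robot and the scene stay as the last step left them, time stands still between calls to the robot, and variables do not carry over. Pictures are saved under pics/ and viewed, and the job is handed in when it is done.

Besides the shell and the picture viewer there is one more tool, called as name([rows], argument=value, ...), one row to a line, values as JSON. drive_tool: Moves the arm, as the interface text tells. Its arguments: {"type":"object","properties":{"moves":{"type":"array","items":{"type":"array","items":{"type":"array","items":{"type":"number"}}}}},"required":["moves"]}

```bash
mkdir -p pics; cat > h.py <<'E'
import numpy as np,cv2
from bench import arm
def snap(n,f):
    im,d=arm.get_image(n); cv2.imwrite(f'pics/{f}.png',im[:,:,::-1]); np.save(f'pics/{f}.npy',d); return im,d
def P(n):
    p=arm.camera_params(n); f=192/np.tan(np.radians(p['fov_y'])/2); return f,p['cx'],p['cy'],np.array(p['world_from_camera'])
def pts(n,d):
    f,cx,cy,T=P(n); v,u=np.mgrid[:384,:512]
    c=np.stack([(u-cx)/f*d,(v-cy)/f*d,d,np.ones_like(d)],-1)
    w=(c@T.T)[...,:3]; w[d==0]=np.nan; return w
E
python3 - <<'E'
from h import *
for n in('top','side'):
    im,d=snap(n,n+'0'); print(arm.camera_params(n))
    cv2.imwrite(f'pics/{n}0b.png',cv2.resize(im[:,:,::-1],(800,600),interpolation=cv2.INTER_CUBIC))
print(arm.read_state())
E
```

```text
{'fov_y': 51.65846641036329, 'cx': 263.41704768554337, 'cy': 199.19634137212785, 'world_from_camera': array([[ 5.96240595e-03, -9.98980099e-01,  4.47572535e-02,
         5.07242711e+02],
       [-9.99706259e-01, -4.90333982e-03,  2.37350499e-02,
        -1.34752963e+01],
       [-2.34913825e-02, -4.48856244e-02, -9.98715893e-01,
         1.15178283e+03],
       [ 0.00000000e+00,  0.00000000e+00,  0.00000000e+00,
         1.00000000e+00]])}
{'fov_y': 44.91014320669008, 'cx': 250.19832045323926, 'cy': 202.00295628935254, 'world_from_camera': array([[-8.76826581e-01, -2.67654254e-01,  3.99420014e-01,
         8.62312261e+01],
       [-4.80331871e-01,  4.50714271e-01, -7.52421385e-01,
         9.03246613e+02],
       [ 2.13644841e-02, -8.51597233e-01, -5.23761121e-01,
         6.97293209e+02],
       [ 0.00000000e+00,  0.00000000e+00,  0.00000000e+00,
         1.00000000e+00]])}
{'clock': 0.1, 'joints': array([-9.25428096e-01,  3.85457193e-01,  6.76557878e-03, -4.25589707e-04,
       -1.19404926e+00, -2.58572191e-01]), 'joint_vel': array([ 3.38645875e-05,  4.99485018e-06,  2.38768641e-03,  2.10469646e-03,
       -5.59291966e-04,  8.48625710e-04]), 'joint_efforts': array([-6.75701122e-04, -3.93318629e+01,  1.88929403e+01,  4.19789359e+00,
       -2.58636719e-03, -6.60627073e-07]), 'position': array([ 235.55675908, -578.33352377,  230.3471686 ]), 'ee_rot': array([-1.92117557e-01,  9.81371418e-01,  9.61032208e-04, -2.46696675e-04]), 'contact_force': array([ 0.06376352,  0.43116199, -0.17332797]), 'wrist_torque': array([-0.02372715, -0.04960943, -0.00394379]), 'gripper_width': 85.39746778625303}
```

View pics/top0b.png

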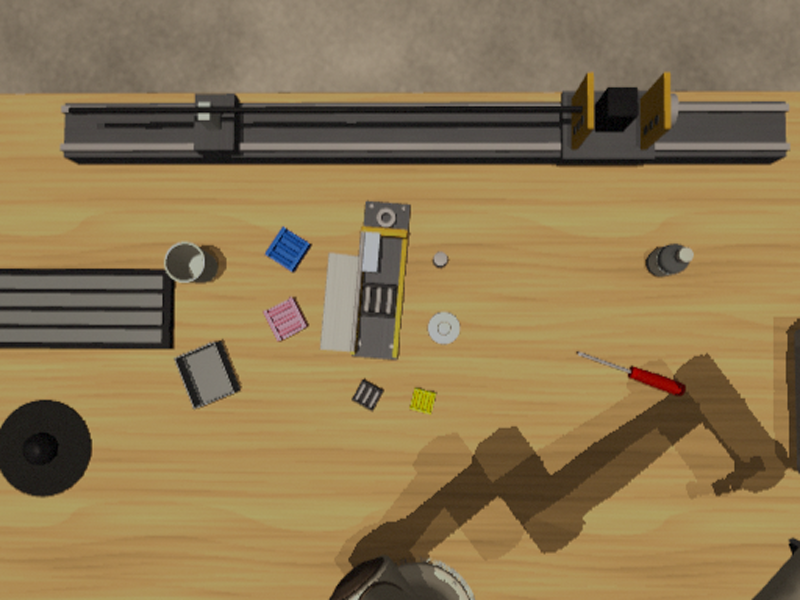

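View pics/side0b.png

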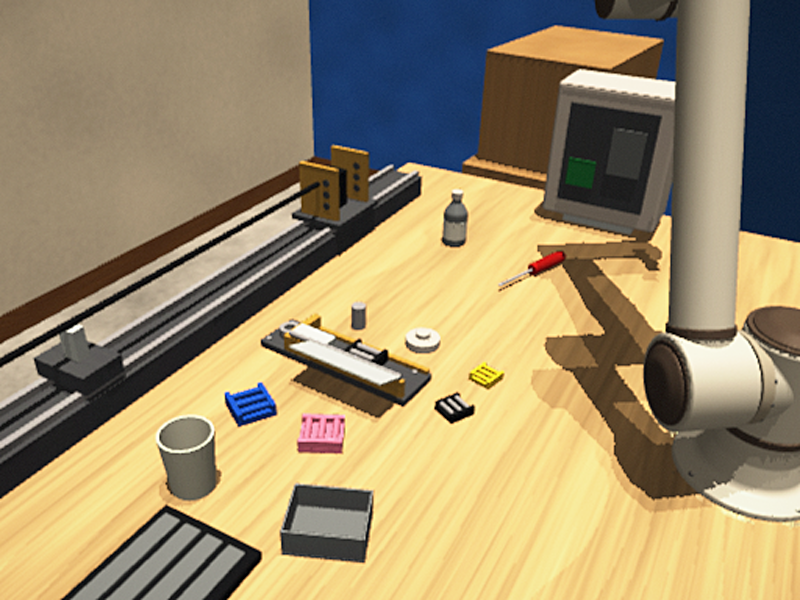

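The top picture shows the nest at about (385,280) of the 800 px image. The press plate is to its left at (340,303), the leaf at (371,252), and the black carrier with three shafts is in the lane at (378,299). The small black block at (367,394) is a decoy. Next I'll measure the nest.

```bash
python3 - <<'E'
from h import *
im=cv2.imread('pics/top0.png');d=np.load('pics/top0.npy');w=pts('top',d)
c=im[115:245,195:275]; cv2.imwrite('pics/crop.png',cv2.resize(c,None,fx=4.5,fy=4.5,interpolation=cv2.INTER_CUBIC))
z=w[...,2]
np.set_printoptions(linewidth=250)
for r in range(126,232,4): print(r,np.round(z[r,200:268:2]).astype(int))
print(w[230,230],w[180,300])
E
```

```text
126 [                  -2                    1                    1                    1                    4                   -3                    3                    0                   -4                   -1                    3
                    2                   -3                    1                    4                    5                    2                    3                   -1                    3                   -2                    3
 -9223372036854775808                    1                    1                    0                   -1 -9223372036854775808                   -1                    2                    0                    0                    2
                   -2]
130 [ 1  4 -2 -1  3  2 -4 -3  3 -1 -2 -1 -1  1  3  1  4 14 17 16 13 14 14 15 15 15 13 18 -1  4  0  4  1  2]
134 [ 2  0 -2  0 -1  0  2  0  4  8  2  1 -2  3 -1  3 -1 18 13 15 14 17 31 34 30 32 18 14 10 14 10 13 -2  0]
138 [-1  0 -1  0  5  2  4 -2  2  0  2 -3  0 -1 -4  5  3 10 11 16 16 33 29 10 13 27 30 16 16 13 16  0  1 -1]
142 [ 0  2  1 -3  3  3 -1  0  3 -1 -1  2 -4  2  1  4 
[... 4338 characters left out ...]
-4  2  1  0]
214 [ 0  2  1 69 73 68 63 66 62 60 54 53 50 57 38 13 11 17 16 18 16 14 15 14 13 16 24 20 -2  0  1  0  1  1]
218 [ 1  1  4 69 68 69 64 60 62 60 54 58 55 56 28 12 11 16 16 14 13 12 17 15 18 14 23 26 -4  0  2 -3  0  0]
222 [ 4 -1  4 73 66 70 63 65 60 59 56 56 51 56 24 15 16 15 16 18 13 16 15 14 16 16 20 20  4  3 -1  4 -1  1]
226 [ 1 -2 -1 -2 -4 -4  1  1 -1  0  0  1 44 42 17 16 14 12 12 15 14 13 15 11 12 15 28 22  0 -1 -5 -1  2 -5]
230 [-1  3  3 -2 -3  0  0  1  0  5  1 -1 -1  0  0  0  1 -2  6  1 -2 -1  1  2  2 11 14 -3  1 -2  1  2  1  0]
[4.68881912e+02 1.10359335e+02 3.98573075e-01] [615.0277434  -91.99991874   2.37466327]<stdin>:6: RuntimeWarning: invalid value encountered in cast
```

View pics/crop.png

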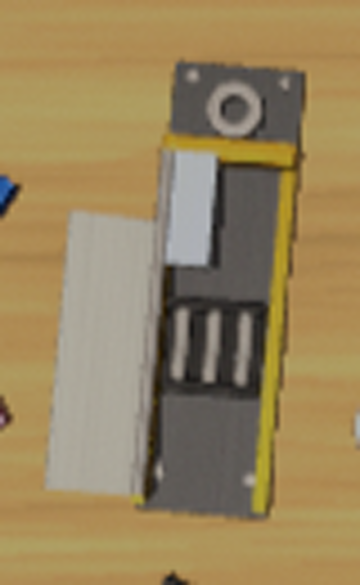

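```bash
cat > fit.py <<'E'
from h import *
from scipy.optimize import differential_evolution as DE
def model(q,cx):
    x,y=q[:,0],q[:,1]; h=np.zeros(len(q))
    def box(x0,x1,y0,y1,z):
        m=(x>x0)&(x<x1)&(y>y0)&(y<y1); h[m]=(z[m] if np.ndim(z) else z)
    box(-150,135,-42,41,14.); box(-150,72,33,41,44.); box(-150,72,-42,-33,22.); box(68,77,-42,41,44.)
    box(cx-30,cx+30,-31,31,30.)
    box(0,70,6,36,51.)
    box(-145,25,39,91,52.5+(y-39)*np.tan(np.radians(20)))
    return h
def fit(w):
    q=w.reshape(-1,3); q=q[np.isfinite(q).all(1)]
    q=q[(q[:,0]>420)&(q[:,0]<790)&(q[:,1]>-50)&(q[:,1]<150)]
    def cost(p):
        c,s=np.cos(p[2]),np.sin(p[2]); dx=q[:,0]-p[0]; dy=q[:,1]-p[1]
        n=np.c_[c*dx+s*dy,-s*dx+c*dy]
        m=(n[:,0]>-170)&(n[:,0]<80)|(abs(n[:,1])<44)&(n[:,0]<90)
        return np.minimum(abs(q[:,2]-model(n,p[3])),15).sum()/1000+0*m.sum()
    r=DE(cost,[(540,680),(-10,60),(-.3,.3),(-100,-30)],seed=1,tol=1e-6,popsize=20)
    return r
if __name__=='__main__':
    r=fit(pts('top',np.load('pics/top0.npy'))); print(r.x,r.fun)
    f,cx,cy,T=P('top');im=cv2.imread('pics/top0.png')
    th=r.x[2];R=np.array([[np.cos(th),-np.sin(th)],[np.sin(th),np.cos(th)]])
    big=cv2.resize(im[110:245,185:285],None,fx=5,fy=5,interpolation=cv2.INTER_CUBIC)
    k=r.x[3]
    for poly,col in [([(-150,-42,0),(135,-42,0),(135,41,0),(-150,41,0)],(0,0,255)),([(-145,39,52),(25,39,52),(25,91,71),(-145,91,71)],(0,255,0)),([(k-30,-31,36),(k+30,-31,36),(k+30,31,36),(k-30,31,36)],(255,0,255)),([(0,6,51),(70,6,51),(70,36,51),(0,36,51)],(255,0,0))]:
        o=[]
        for a,b,z in poly:
            X=np.r_[r.x[:2]+R@[a,b],z,1]; c=np.linalg.inv(T)@X; o.append(((f*c[0]/c[2]+cx+.5-185)*5,(f*c[1]/c[2]+cy+.5-110)*5))
        cv2.polylines(big,[np.int32(o)],True,col,1)
    cv2.imwrite('pics/fit0.png',big[:600])
    big.shape
E
python3 fit.py
```

```text
[ 6.26742868e+02  5.99986431e+01 -1.50043263e-01 -4.93097090e+01] 36.84821606193374
```

View pics/fit0.png

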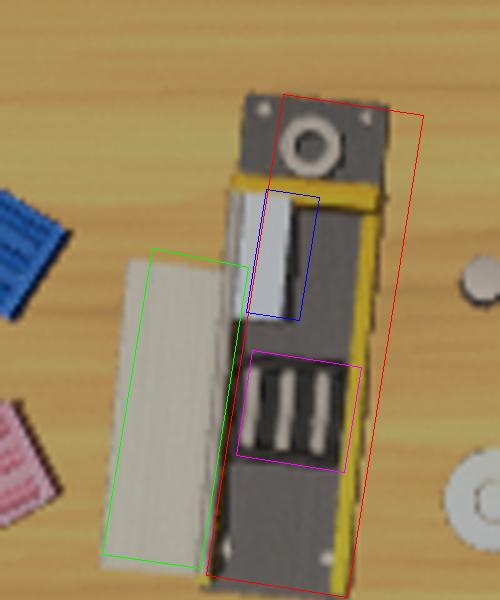

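```bash
sed -i 's/(-10,60)/(-10,100)/; s/q\[:,1\]<150/q[:,1]<165/' fit.py; python3 fit.py
```

```text
[ 6.26541895e+02  7.01521927e+01 -7.75476983e-02 -4.87532620e+01] 28.19366832659275
```

View pics/fit0.png

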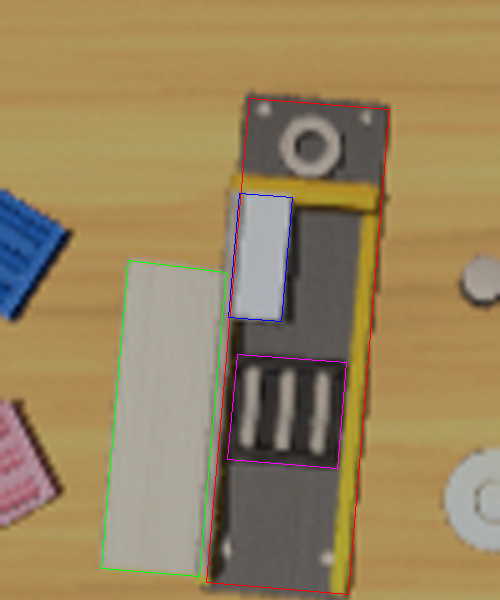

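The fit overlays well: nest at about (627, 70), yaw −0.078, carrier x about −49 in the nest frame. I'll roll the tool about 0.12 rad so the plate finger sits higher than the pushing finger. That limits the flap to about 0.85 rad and keeps the gripper body clear of the leaf.

```bash
cat > go.py <<'E'
from h import *
from scipy.spatial.transform import Rotation as Ro
N=np.array([626.5,70.2]);TH=-.0775
RN=Ro.from_euler('z',TH)
def target(xf,yc,M,roll):
    # xf: x of front side of finger (11 ahead of centre); yc, M: tips' mid in nest frame; roll about nest x
    base=np.array([[1,0,0],[0,-1,0],[0,0,-1]],float) # tool x fwd, y right, z down
    s=Ro.from_quat(arm.read_state()['ee_rot']).as_matrix()
    if s[0,0]<0: base=base@np.diag([-1,-1,1.])
    R=RN*Ro.from_euler('x',roll)*Ro.from_matrix(base)
    p=RN.apply([xf-11,yc,M])+np.r_[N,0]+R.as_matrix()[:,2]*13
    return p,R
def delta(*a):
    p,R=target(*a);s=arm.read_state();R0=Ro.from_quat(s['ee_rot'])
    print('t',s['clock'],'pos',s['position'].round(1),'joints',s['joints'].round(2),'F',s['contact_force'].round(1))
    print('target',p.round(1),'shift(m, tool)',(R0.inv().apply(p-s['position'])/1000).round(4),'rotvec',(R0.inv()*R).as_rotvec().round(4))
def where():
    s=arm.read_state();R=Ro.from_quat(s['ee_rot']);p=s['position']-R.as_matrix()[:,2]*13
    n=RN.inv().apply(p-np.r_[N,0]); print('tips mid nest',n.round(1),'front x',round(n[0]+11,1),'euler',(RN.inv()*R).as_euler('xyz').round(3),'F nest',RN.inv().apply(s['contact_force']).round(1),'t',s['clock'],'w',s['gripper_width'])
E
python3 -c "
from go import *
print(Ro.from_quat(arm.read_state()['ee_rot']).as_matrix().round(2))
delta(-90,31,130,0.12)"
```

```text
[[-0.93 -0.38 -0.  ]
 [-0.38  0.93  0.  ]
 [ 0.    0.   -1.  ]]
t 0.1 pos [ 235.6 -578.3  230.3] joints [-0.93  0.39  0.01 -0.   -1.19 -0.26] F [ 0.1  0.4 -0.2]
target [528.3 110.5 117.1] shift(m, tool) [-0.5309  0.5273  0.1142] rotvec [-0.1159 -0.0284  0.4635]
```

drive_tool([
  [[1,0,0,0,-0.029,-0.007,0.116],[1,0,0,0,-0.029,-0.007,0.116],[1,0,0,0,-0.029,-0.007,0.116],[1,0,0,0,-0.029,-0.007,0.116],[1,0,0,0,0,0,0]],
])

```text
clock: 0.6
position: [235.2, -576.3, 227.2]
ee_rot: [0.048, 0.997, 0.065, 0.001]
contact_force: [0.2, -0.2, -0.2]
gripper_width: 85.1
```

```bash
python3 -c "
from go import *
delta(-90,31,150,0.12)"
```

```text
t 0.6 pos [ 235.2 -576.3  227.2] joints [-0.96  0.44  0.12 -0.08 -1.35 -0.68] F [ 0.2 -0.2 -0.2]
target [528.3 110.5 137.1] shift(m, tool) [-0.227   0.694   0.1806] rotvec [ 0.0102 -0.0028 -0.0182]
```

drive_tool([
  [[1,-0.0126,0.0386,0.01,0,0,0],[1,-0.0126,0.0386,0.01,0,0,0],[1,-0.0126,0.0386,0.01,0,0,0],[1,-0.0126,0.0386,0.01,0,0,0],[1,-0.0126,0.0386,0.01,0,0,0],[1,-0.0126,0.0386,0.01,0,0,0],[1,-0.0126,0.0386,0.01,0,0,0],[1,-0.0126,0.0386,0.01,0,0,0],[1,-0.0126,0.0386,0.01,0,0,0],[1,-0.0126,0.0386,0.01,0,0,0],[1,-0.0126,0.0386,0.01,0,0,0],[1,-0.0126,0.0386,0.01,0,0,0],[1,-0.0126,0.0386,0.01,0,0,0],[1,-0.0126,0.0386,0.01,0,0,0],[1,-0.0126,0.0386,0.01,0,0,0],[1,-0.0126,0.0386,0.01,0,0,0],[1,-0.0126,0.0386,0.01,0,0,0],[1,0,0,0,0,0,0]],
])

```text
clock: 2.4
position: [502.9, 104.8, 134.3]
ee_rot: [0.022, 0.998, 0.062, 0.005]
contact_force: [-0.5, -0.3, -0.9]
gripper_width: 85.2
```

```bash
python3 -c "
from go import *
delta(-90,31,110,0.12);where()"
```

```text
t 2.4 pos [502.9 104.8 134.3] joints [ 0.46  0.28 -0.37 -0.14 -0.86 -1.98] F [-0.5 -0.3 -0.9]
target [528.3 110.5  97.1] shift(m, tool) [-0.0249  0.0022  0.038 ] rotvec [0.0038 0.0029 0.0341]
tips mid nest [-126.    23.3  147.2] front x -115.0 euler [ 3.018  0.007 -3.108] F nest [-0.5 -0.4 -0.9] t 2.4 w 85.17355816658468
```

drive_tool([
  [[1,-0.0125,0.001,0.014,0.002,0.001,0.017],[1,-0.0125,0.001,0.014,0.002,0.001,0.017],[1,0,0,0.01,0,0,0],[1,0,0,0,0,0,0]],
])

```text
clock: 2.8
position: [527.0, 111.2, 95.5]
ee_rot: [0.033, 0.998, 0.059, 0.003]
contact_force: [-0.9, 0.2, -0.4]
gripper_width: 85.3
```

```bash
python3 -c "
from go import *
delta(-88,31,80,0.12);where()
im,d=snap('top','t1');cv2.imwrite('pics/t1b.png',cv2.resize(im[90:290,140:340,::-1],(600,600),interpolation=2))
im,d=snap('side','s1');cv2.imwrite('pics/s1b.png',cv2.resize(im[150:300,130:330,::-1],(800,600),interpolation=2))
"
```

```text
t 2.8 pos [527.  111.2  95.5] joints [ 0.45  0.37 -0.35 -0.14 -0.79 -1.99] F [-0.9  0.2 -0.4]
target [530.3 110.3  67.1] shift(m, tool) [-0.0034 -0.004   0.0281] rotvec [-0.0014  0.0002  0.0116]
tips mid nest [-102.4   31.7  108.4] front x -91.4 euler [ 3.023e+00  2.000e-03 -3.130e+00] F nest [-0.9  0.2 -0.4] t 2.8 w 85.30441234133716
```

View pics/t1b.png

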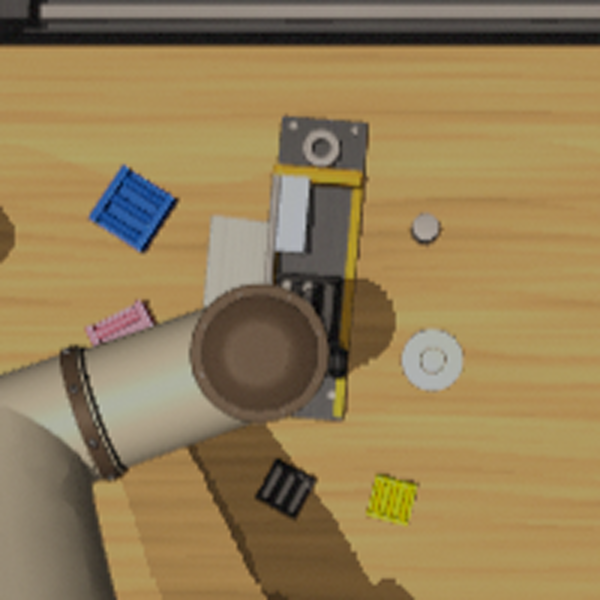

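View pics/s1b.png

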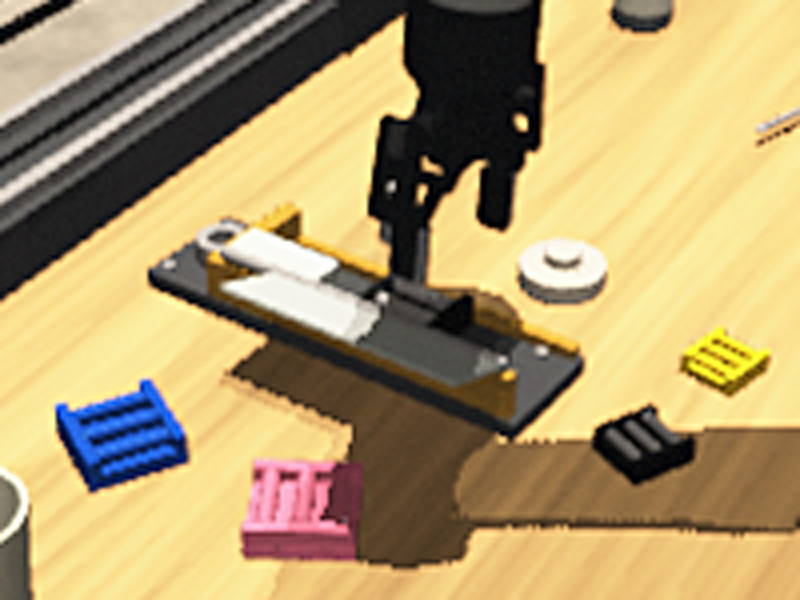

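```bash
python3 -c "
from go import *
s=arm.read_state();R=Ro.from_quat(s['ee_rot']).as_matrix()
f,cx,cy,T=P('side')
im=cv2.imread('pics/s1b.png')
def pr(X,col):
    c=np.linalg.inv(T)@np.r_[X,1];u=f*c[0]/c[2]+cx;v=f*c[1]/c[2]+cy;print(u,v);cv2.circle(im,(int((u-130+.5)*4),int((v-150+.5)*4)),3,col,-1)
for y in(-57,-42.5,42.5,57):
  for x in(-11,11): pr(s['position']+R@[x,y,-13],(0,255,0) if y>0 else (0,0,255))
for a,b,z in((-145,39,52),(25,39,52),(25,91,71),(-145,91,71)): pr(RN.apply([a,b,z])+np.r_[N,0],(255,0,0))
for a,b,z in((-80,31,36),(-80,-31,36),(-20,31,36),(-20,-31,36)): pr(RN.apply([a,b,z])+np.r_[N,0],(255,0,255))
cv2.imwrite('pics/s1c.png',im)"
```

```text
251.1723988043892 203.01037753452303
258.86898257657145 205.7606744631516
247.98898043223417 204.9914911626534
255.73605875288578 207.78742353958438
227.94840711120136 217.46319556353208
236.00059029516228 220.5546801729115
224.27431546027609 219.7496663285169
232.38004126718516 222.89688343465554
255.6173909446468 240.45995150380048
198.4638682796488 217.4220141189033
184.60943662486784 220.617520386757
243.33296475115182 244.94408470652797
234.70087180504592 235.09833110744947
248.69525502470037 223.33247277210683
214.91229213149705 227.04914871124794
229.32189316932016 215.84994224302204
```

View pics/s1c.png

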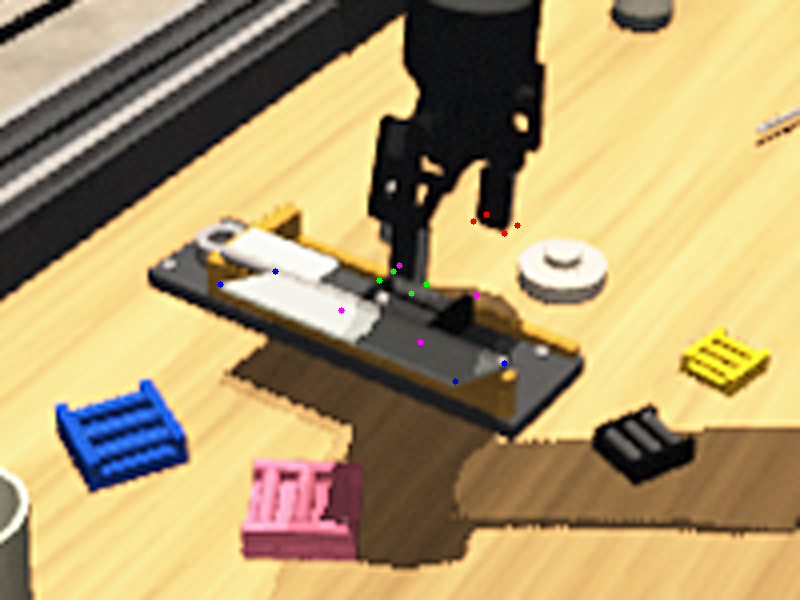

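Both projected tips and the nest outline agree with the side picture. Next I descend behind the carrier.

```bash
python3 -c "
from go import *
delta(-88,31,68,0.12)"
```

```text
t 2.9 pos [527.9 111.4  97. ] joints [ 0.45  0.37 -0.35 -0.14 -0.79 -1.99] F [ 0.9 -1.   0.5]
target [530.3 110.3  55.1] shift(m, tool) [-0.0023 -0.0059  0.0415] rotvec [-0.0004  0.003   0.0117]
```

drive_tool([
  [[1,-0.001,-0.002,0.01,0,0,0.004],[1,-0.001,-0.002,0.01,0,0,0.004],[1,-0.001,-0.001,0.01,0,0,0.003],[1,0,-0.001,0.01,0,0,0],[1,0,0,0,0,0,0]],
])

```text
clock: 3.4
position: [530.7, 109.0, 55.0]
ee_rot: [0.039, 0.997, 0.06, 0.005]
contact_force: [-0.7, 0.1, -0.3]
gripper_width: 85.3
```

```bash
python3 -c "
from go import *
delta(-88,31,28,0.12);where()"
```

```text
t 3.4 pos [530.7 109.   55. ] joints [ 0.44  0.43 -0.38 -0.16 -0.7  -1.97] F [-0.7  0.1 -0.3]
target [530.3 110.3  15.1] shift(m, tool) [ 0.0007 -0.0036  0.0398] rotvec [0.001  0.0054 0.0001]
tips mid nest [-98.5  29.7  67.9] front x -87.5 euler [3.021 0.005 3.141] F nest [-0.8  0.1 -0.3] t 3.4 w 85.3369701196401
```

drive_tool([
  [[1,0,-0.001,0.008,0,0.002,0],[1,0,-0.001,0.008,0,0.002,0],[1,0,0,0.008,0,0,0],[1,0,-0.001,0.008,0,0,0],[1,0,0,0.006,0,0,0],[1,0,0,0,0,0,0]],
])

```text
clock: 4.0
position: [532.7, 111.1, 15.0]
ee_rot: [0.038, 0.997, 0.061, 0.005]
contact_force: [-1.9, 0.7, 3.5]
gripper_width: 85.2
```

```bash
python3 -c "
from go import *
delta(-88,31,28,0.12);where()
im,d=snap('top','t2');cv2.imwrite('pics/t2b.png',cv2.resize(im[90:290,140:340,::-1],(600,600),interpolation=2))
im,d=snap('side','s2');cv2.imwrite('pics/s2b.png',cv2.resize(im[150:300,130:330,::-1],(800,600),interpolation=2))
"
```

```text
t 4.0 pos [532.7 111.1  15. ] joints [ 0.44  0.5  -0.4  -0.18 -0.62 -1.94] F [-1.9  0.7  3.5]
target [530.3 110.3  15.1] shift(m, tool) [ 0.0023 -0.0009 -0.0002] rotvec [0.0019 0.0044 0.0017]
tips mid nest [-96.7  31.9  27.9] front x -85.7 euler [ 3.02   0.005 -3.14 ] F nest [-1.9  0.5  3.5] t 4.0 w 85.18129861530663
```

View pics/t2b.png

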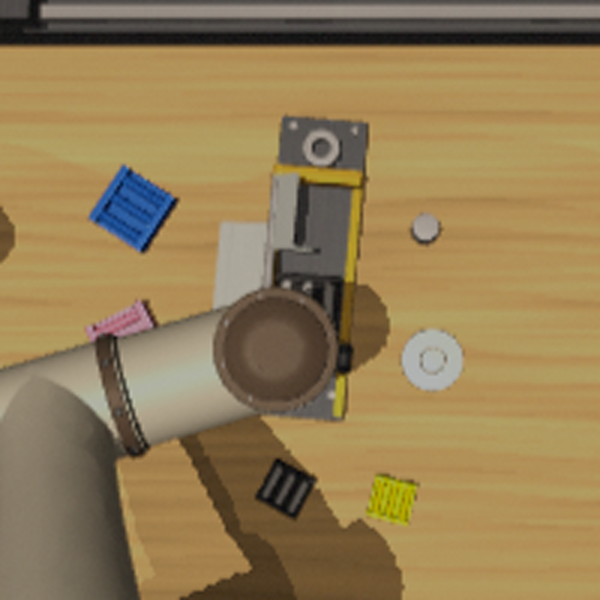

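View pics/s2b.png

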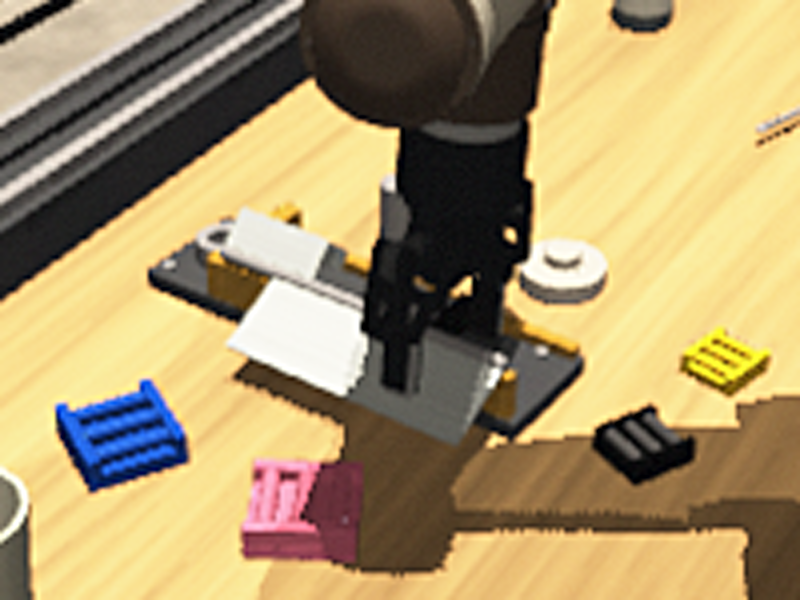

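```bash
python3 -c "
from go import *
w=pts('top',np.load('pics/t2.npy')).reshape(-1,3);w=w[np.isfinite(w).all(1)]
n=RN.inv().apply(w-np.r_[N,0]);m=(n[:,0]>8)&(n[:,0]<62)&(n[:,1]>-30)&(n[:,1]<36)
for y in range(-4,36,4):
  k=m&(n[:,1]>=y)&(n[:,1]<y+4); print(y+2,np.median(n[k,2]).round(1))
"
```

```text
-2 14.7
2 14.1
6 14.5
10 14.7
14 15.7
18 69.4
22 69.0
26 63.5
30 59.7
34 54.6
```

drive_tool([
  [[1,-0.006,-0.0005,0,0,0,0],[1,-0.006,0,0,0,0,0],[1,-0.006,0,0,0,0,0],[1,-0.006,0,0,0,0,0],[1,-0.006,0,0,0,0,0]],
])

```text
clock: 4.6
position: [559.6, 108.1, 15.4]
ee_rot: [0.038, 0.997, 0.06, -0.0]
contact_force: [-4.5, 0.9, 4.7]
gripper_width: 85.3
```

```bash
python3 -c "
from go import *
delta(-50,31,28,0.12);where()
im,d=snap('top','t3');cv2.imwrite('pics/t3b.png',cv2.resize(im[90:290,140:340,::-1],(600,600),interpolation=2))
"
```

```text
t 4.6 pos [559.6 108.1  15.4] joints [ 0.41  0.53 -0.33 -0.18 -0.67 -1.92] F [-4.5  0.9  4.7]
target [568.2 107.4  15.1] shift(m, tool) [-0.0087 -0.0001  0.0002] rotvec [ 0.0003 -0.0057  0.0009]
tips mid nest [-69.6  31.1  28.3] front x -58.6 euler [ 3.021 -0.006 -3.14 ] F nest [-4.5  0.6  4.7] t 4.6 w 85.3226622049639
```

View pics/t3b.png

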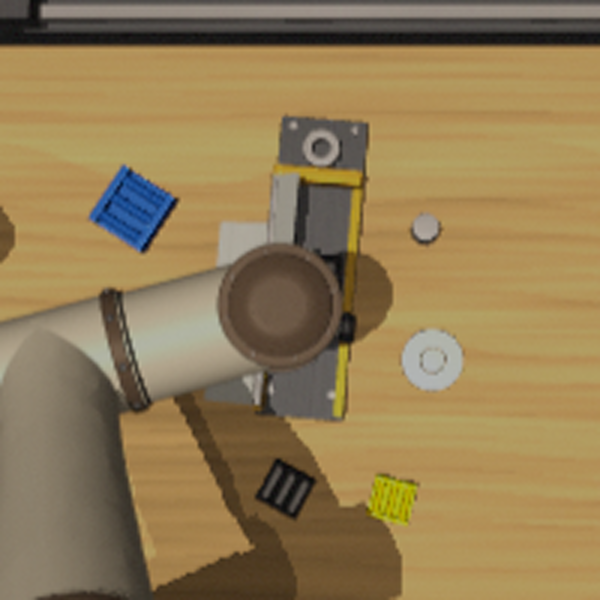

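drive_tool([
  [[1,-0.006,0,0,0,-0.002,0],[1,-0.006,0,0,0,-0.002,0],[1,-0.006,0,0,0,-0.002,0],[1,-0.006,0,0,0,0,0],[1,-0.006,0,0,0,0,0],[1,-0.006,0,0,0,0,0]],
])

```text
clock: 5.25
position: [597.0, 104.5, 15.0]
ee_rot: [0.039, 0.997, 0.06, 0.001]
contact_force: [-5.2, 0.3, 5.1]
gripper_width: 85.4
```

```bash
python3 -c "
from go import *
delta(0,31,28,0.12);where()"
```

```text
t 5.25 pos [597.  104.5  15. ] joints [ 0.38  0.57 -0.24 -0.17 -0.71 -1.91] F [-5.2  0.3  5.1]
target [618.1 103.5  15.1] shift(m, tool) [-0.021   0.0006 -0.0001] rotvec [-0.0006 -0.0023 -0.0003]
tips mid nest [-32.   30.4  27.9] front x -21.0 euler [ 3.022e+00 -2.000e-03  3.142e+00] F nest [-5.2 -0.1  5.1] t 5.25 w 85.35187964141187
```

drive_tool([
  [[1,-0.006,0,0,0,0,0],[1,-0.006,0.0005,0,0,-0.001,0],[1,-0.006,0,0,0,0,0],[1,-0.004,0,0,0,0,0]],
])

```text
clock: 5.65
position: [620.5, 103.0, 14.9]
ee_rot: [0.039, 0.997, 0.06, 0.001]
contact_force: [-4.6, 1.0, 4.8]
gripper_width: 85.3
```

```bash
python3 -c "
from go import *
delta(8,31,28,0.12);where()
im,d=snap('top','t4');cv2.imwrite('pics/t4b.png',cv2.resize(im[90:290,140:340,::-1],(600,600),interpolation=2))
im,d=snap('side','s4');cv2.imwrite('pics/s4b.png',cv2.resize(im[150:300,130:330,::-1],(800,600),interpolation=2))
"
```

```text
t 5.65 pos [620.5 103.   14.9] joints [ 0.37  0.6  -0.18 -0.16 -0.75 -1.9 ] F [-4.6  1.   4.8]
target [626.  102.9  15.1] shift(m, tool) [-0.0056  0.0004 -0.0002] rotvec [-0.0009 -0.0023 -0.0007]
tips mid nest [-8.5 30.7 27.8] front x 2.5 euler [ 3.022e+00 -2.000e-03  3.141e+00] F nest [-4.6  0.6  4.8] t 5.65 w 85.27092464329229
```

View pics/t4b.png

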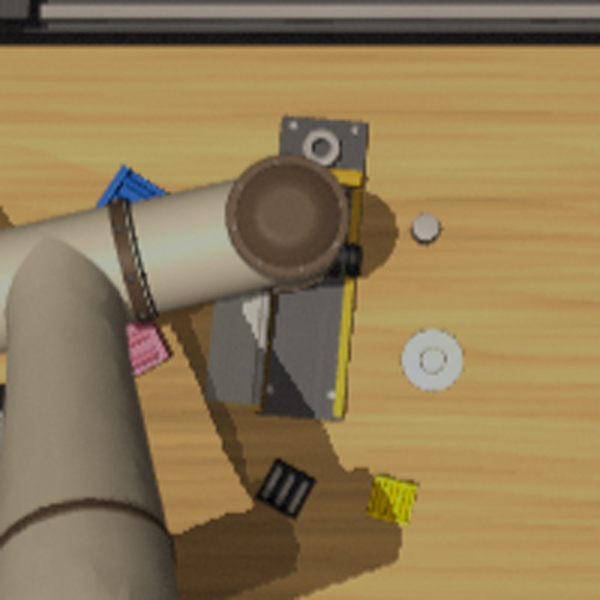

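View pics/s4b.png

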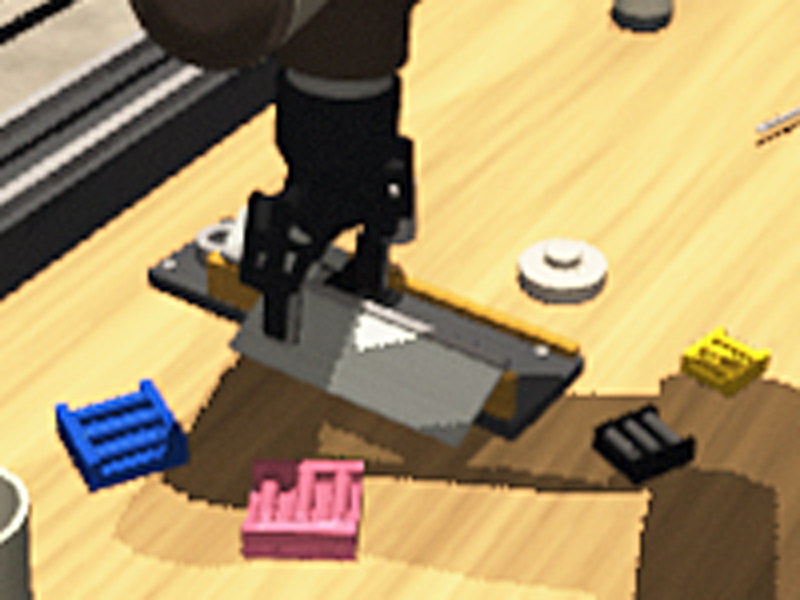

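The flap is still open and the carrier is nearly home. The last millimetres I push in small steps and watch the force.

drive_tool([
  [[1,-0.002,0,0,0,0,0],[1,-0.002,0,0,0,0,0],[1,-0.001,0,0,0,0,0]],
])

```text
clock: 6.05
position: [625.0, 102.6, 14.8]
ee_rot: [0.039, 0.997, 0.06, 0.0]
contact_force: [-6.7, 1.4, 6.6]
gripper_width: 85.6
```

```bash
python3 -c "
from go import *
where()"
```

```text
tips mid nest [-4.  30.7 27.8] front x 7.0 euler [ 3.023 -0.004  3.141] F nest [-6.8  0.9  6.6] t 6.05 w 85.5834584414687
```

drive_tool([
  [[1,-0.002,0,0,0,0,0],[1,-0.002,0,0,0,0,0]],
])

```text
clock: 6.25
position: [624.9, 102.3, 14.4]
ee_rot: [0.04, 0.997, 0.059, -0.004]
contact_force: [-8.4, 1.9, 6.5]
gripper_width: 85.4
```

```bash
python3 -c "
from go import *
where()"
```

```text
tips mid nest [-3.9 30.4 27.3] front x 7.1 euler [ 3.024 -0.013  3.14 ] F nest [-8.5  1.2  6.5] t 6.25 w 85.43814081756844
```

drive_tool([
  [[1,-0.005,0,0,0,-0.01,0],[1,-0.006,0,0,0,-0.01,0],[1,-0.006,0,0,0,0,0]],
])

```text
clock: 6.55
position: [625.1, 100.2, 11.5]
ee_rot: [0.045, 0.997, 0.056, -0.013]
contact_force: [-15.5, 3.6, 9.3]
gripper_width: 85.4
```

```bash
python3 -c "
from go import *
delta(8,31,28,.12);where()"
```

```text
t 6.55 pos [625.1 100.2  11.5] joints [ 0.36  0.62 -0.15 -0.16 -0.79 -1.9 ] F [-15.5   3.6   9.3]
target [626.  102.9  15.1] shift(m, tool) [-0.0006  0.0031 -0.0033] rotvec [-0.0081 -0.0292 -0.0137]
tips mid nest [-3.3 28.4 24.4] front x 7.7 euler [ 3.03  -0.031  3.131] F nest [-15.8   2.4   9.3] t 6.55 w 85.42650939059004
```

drive_tool([
  [[1,0.005,0.0005,0,0,0,0],[1,0.006,0.001,-0.001,-0.002,-0.01,-0.005],[1,0.006,0.001,-0.001,-0.002,-0.01,-0.005],[1,0.006,0,-0.002,0,0,0]],
])

```text
clock: 6.95
position: [611.3, 106.4, 19.4]
ee_rot: [0.039, 0.997, 0.061, 0.01]
contact_force: [1.9, 1.3, 2.2]
gripper_width: 85.5
```

```bash
python3 -c "
from go import *
delta(-12,31,75,.12);where()"
```

```text
t 6.95 pos [611.3 106.4  19.4] joints [ 0.38  0.58 -0.21 -0.16 -0.72 -1.91] F [1.9 1.3 2.2]
target [606.1 104.4  62.1] shift(m, tool) [ 0.0044  0.0028 -0.0427] rotvec [ 0.0023  0.0147 -0.0005]
tips mid nest [-18.2  33.4  32.3] front x -7.2 euler [3.019 0.015 3.139] F nest [1.8 1.5 2.2] t 6.95 w 85.53734744244372
```

drive_tool([
  [[1,0.001,0,-0.008,0,0.005,0],[1,0.001,0.0005,-0.008,0,0.005,0],[1,0,0.0005,-0.008,0,0.003,0],[1,0,0.0005,-0.008,0,0,0],[1,0,0.001,-0.008,0,0,0],[1,0,0.001,-0.01,0,0,0],[1,0,0.002,-0.02,0,0,0],[1,0,0.003,-0.03,0,0,0],[1,0.02,0.003,-0.03,0,0,0],[1,0.04,0,-0.02,0,0,0],[1,0.045,0,0,0,0,0],[1,0.045,0,0,0,0,0],[1,0.045,0,0,0,0,0],[1,0.03,0,0,0,0,0],[1,0,0,0,0,0,0]],
])

```text
clock: 8.45
position: [371.4, 113.0, 179.7]
ee_rot: [0.041, 0.997, 0.059, -0.004]
contact_force: [0.6, 0.4, 0.6]
gripper_width: 85.5
```

```bash
python3 -c "
from go import *
where()
im,d=snap('top','t5');cv2.imwrite('pics/t5b.png',cv2.resize(im[90:290,140:340,::-1],(600,600),interpolation=2))
im,d=snap('side','s5');cv2.imwrite('pics/s5b.png',cv2.resize(im[150:300,130:330,::-1],(800,600),interpolation=2))
"
```

```text
tips mid nest [-257.5   21.4  192.6] front x -246.5 euler [ 3.025 -0.013  3.138] F nest [0.6 0.5 0.6] t 8.45 w 85.49180583752093
```

View pics/t5b.png

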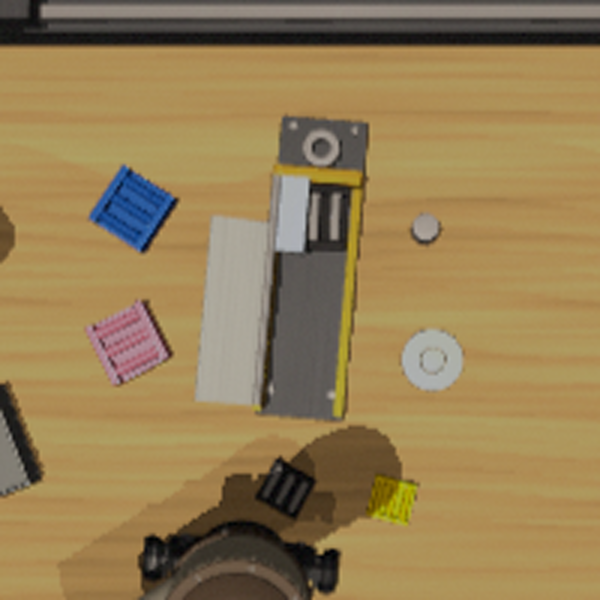

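View pics/s5b.png

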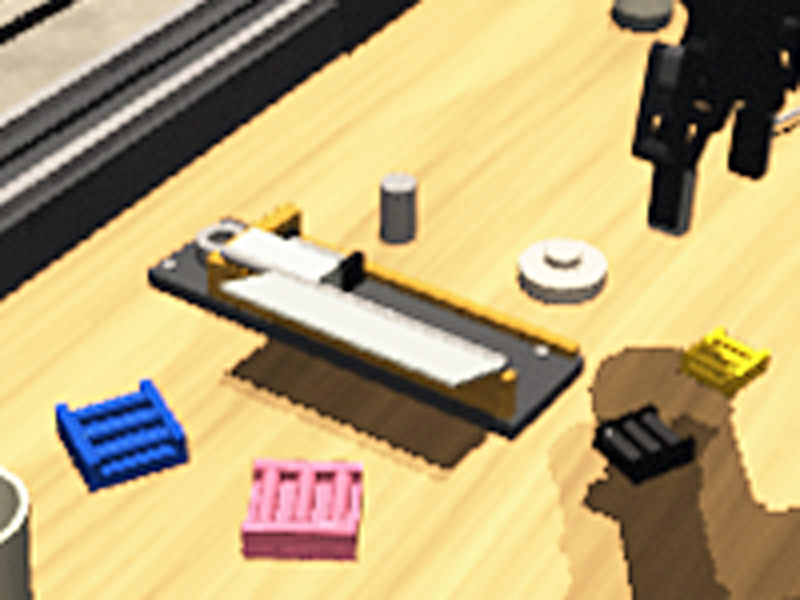

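The flap is shut and the carrier lies under it against the stop. One depth measurement of the carrier's rear edge before I hand in.

```bash
python3 -c "
from go import *
w=pts('top',np.load('pics/t5.npy')).reshape(-1,3);w=w[np.isfinite(w).all(1)]
n=RN.inv().apply(w-np.r_[N,0])
for a in range(-4,80,3):
  k=(n[:,0]>=a)&(n[:,0]<a+3)&(n[:,1]>-30)&(n[:,1]<3);print(a+1.5,np.median(n[k,2]).round(1),end='; ')
k=(n[:,0]>8)&(n[:,0]<62)&(n[:,1]>9)&(n[:,1]<33);print();print('leaf',np.polyfit(n[k,1],n[k,2],1))
k=(n[:,0]>-130)&(n[:,0]<10)&(n[:,1]>45)&(n[:,1]<86);print('plate',np.degrees(np.arctan(np.polyfit(n[k,1],n[k,2],1)[0])))
"
```

```text
-2.5 13.8; 0.5 13.9; 3.5 14.3; 6.5 24.8; 9.5 37.2; 12.5 36.0; 15.5 34.0; 18.5 30.4; 21.5 30.0; 24.5 30.5; 27.5 28.5; 30.5 33.8; 33.5 32.5; 36.5 32.5; 39.5 31.9; 42.5 29.5; 45.5 33.5; 48.5 32.2; 51.5 32.9; 54.5 31.1; 57.5 31.7; 60.5 37.0; 63.5 36.5; 66.5 37.5; 69.5 42.6; 72.5 43.6; 75.5 45.1; 78.5 43.6; 
leaf [-4.92017070e-02  5.30095493e+01]
plate 20.137211747352374
```

Measurements put the rear edge at about x = 7 (8 when home), no visible gap at the stop, and the plate at 20.1° (shut). I'm handing in.

```bash
python3 -c "
from bench import arm
print(arm.job_done())"
```

```text
the job is handed in; nothing more can be done
None
```

I pressed the plate with the left fingertip, which held the flap open at about 0.87 rad. The right fingertip then slid the carrier under it to the end stop. I pushed until it stalled at about 15 N, backed off, let the flap spring shut and moved the arm clear. The job was handed in at about 8.5 s.

My last checks before hand-in:
- **Carrier:** its rear edge measured about 7 mm in the nest frame, where home is 8 mm. My nest position is only good to about 2 mm. No gap to the stop showed in the depth data, and its upper surface is about 36–37 mm high, as expected for lying flat.
- **Flap:** the plate measured 20.1°, which is the shut position.
- **Robot:** the arm is clear, with only noise-level force readings.
- **Bystanders:** the collar, roller and slug looked unmoved in the last pictures. I did not measure any of them, and the ones farther out I did not check again.

No check failed, and the hand-in gives no verdict.

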